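# Draw the agate slab's tray out of the stone chest

### The arm

A 7-joint arm with a two-finger parallel gripper is mounted at the origin on a cart in front of the work surface, level with it; the furniture and walls round the work are solid. World frame = base frame: x ahead of the robot, y to its left, z up, the work surface at z = 0. Lengths are in mm, angles in rad, forces in N, time in s.
With the tool pointing down it reaches from about 400 to 900 mm from the base axis. Payload 5.5 kg.
Tool frame: the origin (TCP) lies at the very end of the fingers, on their centre line; the grasp point (between the pads) lies 19 mm behind it; z points along the fingers, y is the line along which they close (so a half turn about z gives the same grasp; the last joint's range is limited). The gripper opens to 92 mm and grips with 3 to 60 N. Pads are 19 mm wide; open, the fingers measure 130 mm over their backs; the gripper's body (75 mm by 190 mm) begins 47 mm behind the grasp point.
Start: joints at [1.476, 0.501, -0.427, 1.55, 0.221, 1.138, -0.21], TCP at [227.672, -608.823, 226.729] pointing down, gripper open.
Joint ranges: [-2.88, 2.88], [-0.31, 2.03], [-1.54, 1.56], [0.2, 2.42], [-1.41, 4.55], [0.19, 2.02], [-2.57, 2.57]. Speed limits (rad/s): [2.57, 2.57, 3.14, 3.14, 3.14, 3.14, 3.14].

### API

Orientations are given as a unit quaternion [w, x, y, z].
In Python, from rig import get_obs, grab_frame, sign_off gives the robot as it stands.
- The arm moves only by the tool jog_arm, never from a script. Its argument "commands" is a list of rows, each an object of numbers: "dx", "dy", "dz": the shift along the tool's x, y, z as a fraction of full scale; "ax", "ay", "az": the turn, a rotation vector about the tool's x, y, z as a fraction of full scale; "jaw": the gripper's target within -1 to 1 (fully open at 1, half-way at 0, shut at -1). In form: [{"dx": .., "dy": .., "dz": .., "ax": .., "ay": .., "az": .., "jaw": ..}, ...]. A call has 1 to 5 rows; each row is the pose to reach, as a shift and turn from the pose commanded when the call began, along the tool's axes at that moment; what a row does not reach only later rows make up. Full scale, the value 1, is 100 mm for a shift and 30 degrees for a turn. A row lasts 1/10 s, in which the tool goes at most 50 mm and 8.59 degrees, less where a joint would pass 70% of its speed; a pose out of reach is approached as far as the arm can. A call with a number of a shift or a turn outside -1 to 1 is refused whole. A call with a gripper value outside its range is refused whole. The fingers move at their own pace and stop on an object; the grip force is fixed at half the most. Time passes only in rows, so rows that repeat a pose let the fingers close. It gives the time, the measured TCP pose, the force, the opening and the grip force at its end, in the units of the state.
- get_obs(): the state, without advancing time (a new reading comes with each control period).
- grab_frame(name): name is "side" or "top" or "wrist"; returns a dict with "pixels" (480x640x3 uint8, blue, green, red), "range_z" (480x640 float32, mm along the optical axis (not along the pixel's ray), 0 where there is no reading), "camera_matrix" (3x3 intrinsics, pixels), "R" (3x3) and "t" (3): a world point X has camera coordinates R X + t. Camera axes: x right, y down, z forward; pixel columns grow to the right and rows downward; lengths in mm; the calibration is good to about 2 mm. A picture is of the moment at which its call begins.
- sign_off(): hands the job in; it is judged then, once.
The state is a dict: "time_s": time; "joint_pos": joint angles; "qd": joint speeds; "effort": joint torques, N m; "tcp_pos": TCP position; "tcp_rot": TCP orientation; "wrist_force": force on the tool from outside, world axes, zero at the start; "torque": the same for the moment, N m; "grip_width": opening from 0.0 (shut) to 1.0 (fully open); "gripper_force": force on a finger pad.
Only numpy, scipy, OpenCV 4.12 (cv2) and the standard library are available. Lean on these libraries where they do the work, as an engineer would, in place of code of your own. Each camera call takes 0.05 s, during which the arm holds its last target. There are 200 camera calls.

### The job

I need the sawn agate slab from the stone chest, but the upper till has been left forward over the lower trays. Push the till fully home with a fingertip, then hook a fingertip behind the front lip of the lower tray in which the agate slab lies and draw that tray all the way out to its stop; the other lower tray stays shut. Pinch nothing, do not touch or lift any of the stones, and leave the things on the bench round the chest where they are.

Things in the scene. Friction and masses are not known exactly. Their poses are not given: they have to be found in the camera images.
- chest: Low wooden stone chest, fixed, 173 mm deep (x), 250 mm wide (y), 64 mm high at the back, side cheeks 48 mm high. Origin: centre of its footprint on the bench; its x points to its back, y left, z up. Open at top and front: two trays side by side below, one wide till sliding above them between the cheeks. All shut, the trays' front faces are at chest x = -90 mm, the till's at x = -10 mm.
- till (a joint): How far the upper till has been drawn forward (towards the robot, along chest -x), in m: 0 = home against the back board, 0.085 = fully forward. It starts well forward, covering the finger troughs of both trays. It slides stiffly (2 N friction, stays where it is left).
- till_front (a point): Centre of the till's front face (moves with the till), 51.5 mm above the bench. The front board is 230 mm wide, 7 mm thick and spans 38.5 to 64.5 mm above the bench; the till behind it is an open box, rim at 61 mm, floor at 42.5 mm, and holds two rough stones.
- tray_left (a joint): How far the lower left tray (chest +y) has been drawn out (along chest -x), in m: 0 = shut, 0.065 = at its stop. Friction 1.5 N, stays where it is left.
- tray_right (a joint): The same for the lower right tray (chest -y).
- left_lip (a point): Middle of the left tray's lip: far face of its 12 mm thick front wall, 1 mm below its top, 36 mm above the bench; at chest (-78, +60) mm when shut; moves with the tray, axes as the chest's. Behind it (+x): an empty finger trough 36 mm long (x), 102 mm wide, floor 12 mm above the bench; a 4 mm cross strip, top at 28 mm; the stone bay, 70 mm long, same floor.
- right_lip (a point): The same point of the right tray, at chest (-78, -60) mm when shut.
- agate_slab: Flat sawn slab of banded agate, about 57 x 80 mm and 8 mm thick, lying in the stone bay of one of the two lower trays (which one varies); more than half of it is still under the till even when the till is home. Origin: centre of its underside.
- cabochon: Small domed polished stone, 26 x 36 x 10 mm, lying alone in the stone bay of the other lower tray. Origin: centre of its underside.
- rough_big: Rough stone, 32 x 44 x 23 mm, lying in the till's left part. Origin: centre of its underside.
- rough_small: Rough stone, 29 x 34 x 22 mm, lying in the till's right part. Origin: centre of its underside.
- loupe: Bystander on the bench beside the chest: folding loupe, steel case 32 x 28 x 14 mm. Origin: centre of its underside.
- tweezers: Bystander on the bench beside the chest: steel tweezers, 122 x 13 x 8 mm. Origin: centre of its underside.
- wax_stick: Bystander on the bench beside the chest: red stick of dop wax, 85 x 13 x 13 mm. Origin: centre of its underside.
- polish_jar: Bystander on the bench beside the chest: dark round jar with a white screw lid, 55 mm across, 68 mm high. Origin: centre of its underside.
- scrub_brush: Bystander on the bench beside the chest: wooden scrub brush lying on its bristles, 153 x 54 x 49 mm. Origin: centre of its underside.
- dop_stick: Bystander on the bench beside the chest: wooden dop stick with a stone on its end, 137 x 25 x 25 mm. Origin: centre of its underside.
- white_jar: Bystander on the bench beside the chest: white round jar with a black screw lid, 55 mm across, 68 mm high. Origin: centre of its underside.

How it is judged (in metres and radians):
On the way, in this order (a step that is already met when the one before it is completed fails the run):
1. the till is pushed home while both lower trays are shut (value of joint till below 0.006 m and value of joint each of tray_left, tray_right below 0.01 m), for 0.2 s.
2. the tray with the agate slab is drawn out to its stop, the till still home (value of joint till below 0.006 m and ((value of joint tray_left above 0.06 m and value of joint tray_right below 0.006 m and x of agate_slab in the frame of left_lip between 0.055 and 0.095 m and y of agate_slab in the frame of left_lip between -0.03 and 0.03 m and z of agate_slab in the frame of left_lip below -0.017 m) or (value of joint tray_right above 0.06 m and value of joint tray_left below 0.006 m and x of agate_slab in the frame of right_lip between 0.055 and 0.095 m and y of agate_slab in the frame of right_lip between -0.03 and 0.03 m and z of agate_slab in the frame of right_lip below -0.017 m))), for 0.2 s.
At the end, for the whole second after the job is handed in: The till is home (within 6 mm), the tray with the agate slab is out at its stop (within 5 mm of its 65 mm travel) with the slab lying flat in its bay, the other lower tray is shut (within 6 mm), and everything is at rest (all of step 2 and velocity of joint each of tray_left, tray_right below 0.01 m/s and linear speed of agate_slab below 0.02 m/s); the robot touches nothing.
It fails at once if the lower tray without the slab is drawn out (12 mm or more), or either lower tray while the till is still forward (20 mm or more) ((y of agate_slab in the frame of chest above 0.02 m and value of joint tray_right above 0.012 m) or (y of agate_slab in the frame of chest below -0.02 m and value of joint tray_left above 0.012 m) or (value of joint till above 0.02 m and value of joint any of tray_left, tray_right above 0.012 m)).
It fails at once if a front is pinched: fingers press on the outside of a lower tray's front board, or on the inside of the till's front (over 2 N) (contact force between the fingers and tray_left_c0 above 2 N or contact force between the fingers and tray_right_c0 above 2 N or contact force between the fingers and till_c1 above 2 N).
It fails at once if the fingers press on a stone (over 1 N) (contact force between the fingers and agate_slab above 1 N or contact force between the fingers and cabochon above 1 N or contact force between the fingers and rough_big above 1 N or contact force between the fingers and rough_small above 1 N).
It fails at once if a stone is lifted (about 20 mm) or falls out of its place (height (world z) of any of agate_slab, cabochon above 0.03 m or height (world z) of any of rough_big, rough_small above 0.065 m or height (world z) of any of rough_big, rough_small below 0.03 m).
It fails at once if a thing on the bench beside the chest is shifted or lifted (over 20 mm) (distance of any of loupe, tweezers, wax_stick, polish_jar, scrub_brush, dop_stick, white_jar from where it was at the start of the episode above 0.02 m).
It also fails if it takes over 38 s, if anything falls off the work surface, if the arm or the gripper's body presses on something with over 40 N, if the wrist force passes 120 N, or if a joint passes its speed limit or range.

## Working session

There is one attempt and no reset: what is moved stays moved. The work goes in short steps, Python scripts to look and compute and a tool call to move; the robot and the scene stay as the last step left them, time stands still between calls to the robot, and variables do not carry over. Pictures are saved under pics/ and viewed, at most 10 in all, crops included, and the job is handed in when it is done.

Besides the shell and the picture viewer there is one more tool, called after "Call:" in YAML: its name, and indented under it one key for each argument. jog_arm: Moves the arm, as the interface text tells. Its arguments: {"type":"object","properties":{"commands":{"type":"array","items":{"type":"object","properties":{"dx":{"type":"number"},"dy":{"type":"number"},"dz":{"type":"number"},"ax":{"type":"number"},"ay":{"type":"number"},"az":{"type":"number"},"jaw":{"type":"number"}}}}},"required":["commands"]}

```bash
mkdir -p pics; cat > h.py <<'E'
import numpy as np,cv2
from rig import get_obs,grab_frame,sign_off
def W(f,u,v):
    z=f['range_z'][int(v),int(u)]
    K=f['camera_matrix']; c=np.linalg.inv(K)@np.array([u,v,1])*z
    return f['R'].T@(c-f['t'])
def P(f,X):
    c=f['R']@np.array(X,float)+f['t'];p=f['camera_matrix']@c;return p[:2]/p[2]
E
python3 - <<'E'
from h import *
import pickle
for n in('top','side'):
    f=grab_frame(n);pickle.dump(f,open(n+'.pkl','wb'));cv2.imwrite(f'pics/{n}0.png',f['pixels'])
o=get_obs();print(o['time_s'],o['tcp_pos'],o['tcp_rot'],o['grip_width'],o['wrist_force'])
E
```

```text
0.1 [ 227.38663773 -608.26544865  225.80585578] [-8.42133474e-04  9.84038305e-01  1.77954744e-01 -1.17245566e-04] 0.9999638030888222 [-0.16909072 -0.02895607  0.57437565]
```

View pics/top0.png

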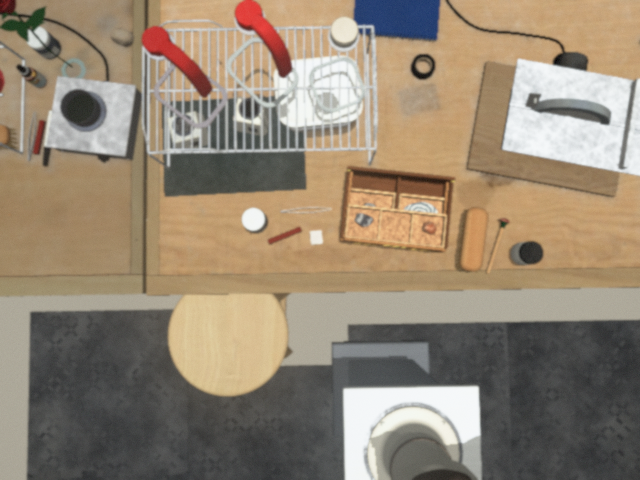

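View pics/side0.png

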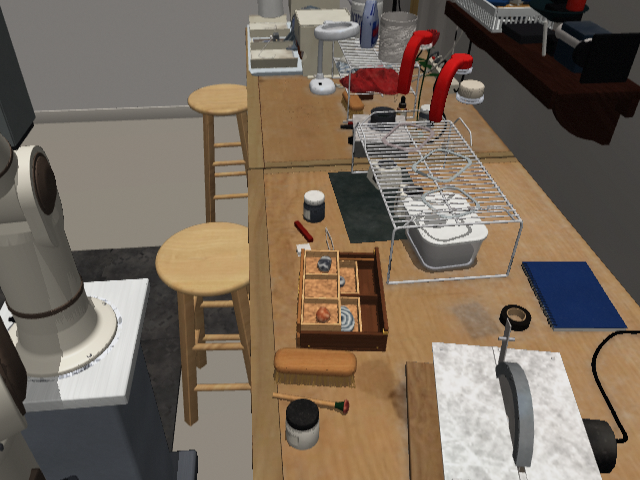

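```bash
python3 - <<'E'
from h import *
import pickle
f=pickle.load(open('top.pkl','rb'))
c=f['pixels'][150:280,330:550];cv2.imwrite('pics/top1.png',cv2.resize(c,None,fx=3.6,fy=3.6,interpolation=cv2.INTER_CUBIC))
for n in('top','side'):
    f=pickle.load(open(n+'.pkl','rb'));print(n,f['camera_matrix'][0,0],(-f['R'].T@f['t']).round())
    Rz=f['range_z'];v,u=np.mgrid[:480,:640]
    c=np.stack([u,v,np.ones_like(u)],-1)@np.linalg.inv(f['camera_matrix']).T*Rz[...,None]
    np.save(n+'_xyz.npy',(c-f['t'])@f['R'])
x=np.load('top_xyz.npy')
for u,v in [(348,168),(452,179),(340,240),(446,250),(360,220),(430,228),(420,208)]: print(u,v,x[v,u].round(1))
# chest points, high
s=np.load('side_xyz.npy')
for nm,a in(('top',x),('side',s)):
    m=(a[...,2]>56)&(a[...,2]<72)&(a[...,0]>400)&(a[...,0]<720)&(a[...,1]>-260)&(a[...,1]<120)
    vv,uu=np.nonzero(m);print(nm,m.sum(),uu.min(),uu.max(),vv.min(),vv.max())
    im=np.zeros((480,640),np.uint8);im[m]=255
    n,l,st,ce=cv2.connectedComponentsWithStats(im)
    for i in range(1,n):
        if st[i,4]>15: print(st[i],a[l==i].mean(0).round(1),a[l==i].min(0).round(),a[l==i].max(0).round())
E
```

```text
top 547.233936015478 [ 414.  196. 1310.]
side 544.6277445069718 [ 416. -799.  816.]
348 168 [662.5 139.1  65.9]
452 179 [632.6 -98.7  67.9]
340 240 [498.7 159.7  37.6]
446 250 [471.5 -86.9  34.9]
360 220 [542.6 113.6  59.2]
430 228 [521.1 -45.9  62.6]
420 208 [572.2 -30.9  25.3]
top 1455 357 526 159 262
[357 167  99  14 378] [648.3   5.9  62.4] [ 631. -107.   56.] [666. 118.  71.]
[357 205  90  39 254] [553.8  -1.7  60. ] [486. -84.  56.] [578. 120.  67.]
[358 213  16  14 145] [543.9 103.8  60.8] [529.  83.  56.] [559. 118.  67.]
[423 222  14  12 110] [522.2 -46.1  60.4] [510. -61.  56.] [535. -31.  66.]
[358 235  87  16 437] [486.   21.2  61.7] [470. -78.  56.] [507. 119.  71.]
[519 243   8  20  91] [ 461.2 -254.3   65.2] [ 440. -260.   56.] [ 483. -248.   71.]
side 1556 288 391 253 406
[375 253  14  79 352] [646.   -7.3  63.7] [ 630. -107.   56.] [665. 120.  68.]
[297 256  44  71 794] [512.3   0.9  61.5] [469. -85.  56.] [576. 120.  69.]
[318 256  14  14 142] [543.5 102.2  61.3] [529.  84.  56.] [559. 120.  68.]
[316 306  15  13 128] [521.4 -49.   61. ] [508. -61.  56.] [536. -32.  66.]
[288 398  26   9 127] [ 460.9 -254.7   68.2] [ 440. -260.   65.] [ 481. -247.   71.]
```

View pics/top1.png

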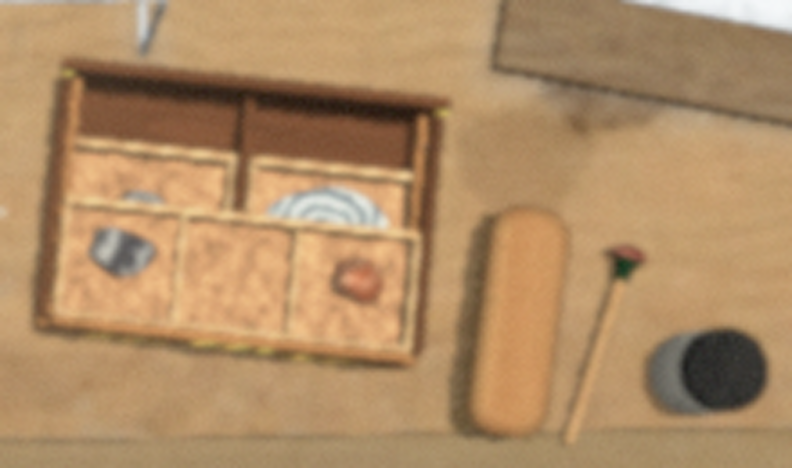

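The picture shows the agate's concentric bands at crop (325,210), in the right tray. The cabochon is at (140,198), in the left tray. The till is well forward, with its front edge running from (50,325) to (410,360). Next I fit the chest pose.

```bash
python3 - <<'E'
from h import *
for nm in('top','side'):
    a=np.load(nm+'_xyz.npy').reshape(-1,3)
    a=a[(a[:,0]>430)&(a[:,0]<700)&(a[:,1]>-130)&(a[:,1]<150)]
    b=a[(a[:,2]>60)&(a[:,2]<68)&(a[:,0]>620)]
    p=np.polyfit(b[:,1],b[:,0],1);r=b[:,0]-np.polyval(p,b[:,1]);print(nm,'back',p,np.percentile(r,[3,97]),b[:,1].min(),b[:,1].max())
    b=a[(a[:,2]>61.8)&(a[:,2]<68)&(a[:,0]<510)]
    p2=np.polyfit(b[:,1],b[:,0],1);r=b[:,0]-np.polyval(p2,b[:,1]);print('till',p2,np.percentile(r,[3,97]),b[:,1].min(),b[:,1].max())
    th=np.arctan(-p[0]); th=-np.arctan(p[0]); print('yaw',th)
    c,s=np.cos(th),np.sin(th)
    # chest frame axes
    ex=np.array([c,s]);ey=np.array([-s,c])
    X=a[:,:2]@ex;Y=a[:,:2]@ey
    for lo,hi in((61.8,68),(42,52),(31,40)):
        m=(a[:,2]>lo)&(a[:,2]<hi);print(lo,hi,'X',np.percentile(X[m],[1,99]).round(1),'Y',np.percentile(Y[m],[1,99]).round(1))
    m=(a[:,2]>61.8)&(a[:,2]<68);h,e=np.histogram(X[m],np.arange(430,700,4));print([(int(k),int(v)) for k,v in zip(e,h) if v])
E
```

```text
top back [1.24751540e-01 6.47977615e+02] [-4.18857259  4.0157099 ] -106.97640546727835 139.05398064939794
till [1.13169465e-01 4.83392453e+02] [-4.77827358  5.84228327] -79.69219762485895 149.00937443898826
yaw -0.12411034987060086
61.8 68 X [474.7 646.8] Y [-22.9 214.6]
42 52 X [449.6 639.7] Y [-71.  220.2]
31 40 X [473.3 640. ] Y [-63.8 212.9]
[(474, 98), (478, 104), (482, 33), (486, 1), (490, 2), (494, 2), (498, 1), (506, 2), (510, 2), (514, 6), (518, 15), (522, 25), (526, 19), (530, 18), (534, 11), (538, 2), (542, 1), (546, 3), (550, 2), (554, 35), (558, 7), (638, 104), (642, 124), (646, 15), (662, 2), (666, 1)]
side back [1.28823203e-01 6.47460191e+02] [-4.01891441  4.0653984 ] -106.59018461798965 137.83618666721597
till [1.06395100e-01 4.83493733e+02] [-6.10827125 10.18562847] -79.96505111250313 149.64634397482834
yaw -0.12811759106833834
61.8 68 X [473.8 646.2] Y [-19.1 216.2]
42 52 X [454.6 640.1] Y [-69.1 222.5]
31 40 X [476.6 648.3] Y [-25.8 221.2]
[(470, 13), (474, 140), (478, 115), (482, 38), (486, 1), (490, 1), (494, 3), (498, 4), (502, 2), (506, 1), (510, 4), (514, 9), (518, 21), (522, 33), (526, 31), (530, 22), (534, 8), (538, 7), (542, 4), (546, 2), (550, 21), (554, 53), (634, 5), (638, 149), (642, 154), (646, 8), (662, 2), (666, 1)]
```

Call:
jog_arm:
  commands:
    - {"dx": 0.2, "dy": -0.25, "az": 0.28, "jaw": -1}
    - {"dx": 0.4, "dy": -0.5, "az": 0.55, "jaw": -1}
    - {"dx": 0.6, "dy": -0.75, "az": 0.8, "jaw": -1}
    - {"dx": 0.8, "dy": -1, "az": 0.924, "jaw": -1}
    - {"dx": 0.8, "dy": -1, "az": 0.924, "jaw": -1}

```text
invalid input
```

Call:
jog_arm:
  commands:
    - {"dx": 0.2, "dy": -0.25, "dz": 0.0, "ax": 0.0, "ay": 0.0, "az": 0.28, "jaw": -1.0}
    - {"dx": 0.4, "dy": -0.5, "dz": 0.0, "ax": 0.0, "ay": 0.0, "az": 0.55, "jaw": -1.0}
    - {"dx": 0.6, "dy": -0.75, "dz": 0.0, "ax": 0.0, "ay": 0.0, "az": 0.8, "jaw": -1.0}
    - {"dx": 0.8, "dy": -1.0, "dz": 0.0, "ax": 0.0, "ay": 0.0, "az": 0.92, "jaw": -1.0}

```text
time_s: 0.5
tcp_pos: [267.7, -485.6, 226.2]
tcp_rot: [-0.0, 0.998, -0.064, -0.0]
wrist_force: [0.8, 0.4, 0.2]
grip_width: 0.701
gripper_force: 0.0
```

Call:
jog_arm:
  commands:
    - {"dx": 0.25, "dy": -0.5, "dz": 0, "ax": 0, "ay": 0, "az": 0, "jaw": -1}
    - {"dx": 0.5, "dy": -1, "dz": 0, "ax": 0, "ay": 0, "az": 0, "jaw": -1}

```text
time_s: 0.7
tcp_pos: [322.9, -402.6, 226.4]
tcp_rot: [-0.0, 0.998, -0.063, -0.0]
wrist_force: [1.3, -0.5, 0.4]
grip_width: 0.525
gripper_force: 0.0
```

Call:
jog_arm:
  commands:
    - {"dx": 0.25, "dy": -0.5, "dz": 0, "ax": 0, "ay": 0, "az": 0, "jaw": -1}
    - {"dx": 0.5, "dy": -1, "dz": 0, "ax": 0, "ay": 0, "az": 0, "jaw": -1}

```text
time_s: 0.9
tcp_pos: [378.9, -318.8, 226.6]
tcp_rot: [0.0, 0.998, -0.062, -0.0]
wrist_force: [0.5, -1.0, 0.2]
grip_width: 0.354
gripper_force: 0.0
```

Call:
jog_arm:
  commands:
    - {"dx": 0, "dy": -0.5, "dz": 0, "ax": 0, "ay": 0, "az": 0, "jaw": -1}
    - {"dx": 0, "dy": -1, "dz": 0, "ax": 0, "ay": 0, "az": 0, "jaw": -1}

```text
time_s: 1.1
tcp_pos: [391.2, -219.1, 226.5]
tcp_rot: [-0.0, 0.998, -0.061, -0.0]
wrist_force: [0.8, 0.6, 0.6]
grip_width: 0.18
gripper_force: 0.0
```

Call:
jog_arm:
  commands:
    - {"dx": 0, "dy": -0.5, "dz": 0, "ax": 0, "ay": 0, "az": 0, "jaw": -1}
    - {"dx": 0, "dy": -1, "dz": 0, "ax": 0, "ay": 0, "az": 0, "jaw": -1}

```text
time_s: 1.3
tcp_pos: [402.8, -120.2, 226.6]
tcp_rot: [0.0, 0.998, -0.062, -0.0]
wrist_force: [0.7, 0.4, -0.1]
grip_width: 0.023
gripper_force: 0.0
```

Call:
jog_arm:
  commands:
    - {"dx": 0, "dy": -0.5, "dz": 0, "ax": 0, "ay": 0, "az": 0, "jaw": -1}
    - {"dx": 0, "dy": -1, "dz": 0, "ax": 0, "ay": 0, "az": 0, "jaw": -1}
    - {"dx": 0, "dy": -1, "dz": 0, "ax": 0, "ay": 0, "az": 0, "jaw": -1}

```text
time_s: 1.6
tcp_pos: [415.9, -16.1, 227.2]
tcp_rot: [-0.001, 0.998, -0.057, 0.001]
wrist_force: [-0.3, -0.3, -0.5]
grip_width: 0.003
gripper_force: 0.0
```

Call:
jog_arm:
  commands:
    - {"dx": 0.2, "dy": -0.6, "dz": 0.5, "ax": 0, "ay": 0, "az": 0, "jaw": -1}
    - {"dx": 0.2, "dy": -0.6, "dz": 1, "ax": 0, "ay": 0, "az": 0, "jaw": -1}
    - {"dx": 0.2, "dy": -0.6, "dz": 1, "ax": 0, "ay": 0, "az": 0, "jaw": -1}

```text
time_s: 1.9
tcp_pos: [441.4, 35.4, 123.9]
tcp_rot: [-0.001, 0.998, -0.061, -0.002]
wrist_force: [-1.0, -0.1, -0.2]
grip_width: 0.004
gripper_force: 0.0
```

Call:
jog_arm:
  commands:
    - {"dx": 0, "dy": 0, "dz": 0.4, "ax": 0, "ay": 0, "az": 0, "jaw": -1}
    - {"dx": 0, "dy": 0, "dz": 0.79, "ax": 0, "ay": 0, "az": 0, "jaw": -1}
    - {"dx": 0, "dy": 0, "dz": 0.79, "ax": 0, "ay": 0, "az": 0, "jaw": -1}
    - {"dx": 0, "dy": 0, "dz": 0.79, "ax": 0, "ay": 0, "az": 0, "jaw": -1}

```text
time_s: 2.3
tcp_pos: [442.1, 34.2, 47.7]
tcp_rot: [-0.0, 0.998, -0.062, -0.001]
wrist_force: [-0.5, -0.2, 0.4]
grip_width: 0.003
gripper_force: 0.0
```

```bash
python3 - <<'E'
from h import *
f=grab_frame('side');c=f['pixels'][200:380,240:440];cv2.imwrite('pics/s1.png',cv2.resize(c,None,fx=3,fy=3,interpolation=cv2.INTER_CUBIC))
f=grab_frame('wrist');cv2.imwrite('pics/w1.png',f['pixels'])
o=get_obs();print(o['tcp_pos'],o['tcp_rot'],o['joint_pos'])
E
```

```text
[444.26393305  34.1330089   49.44253624] [-4.01451282e-05  9.98077672e-01 -6.19593367e-02  1.41420083e-03] [ 0.41312401  0.47844948 -0.64545387  2.17153871  0.4886643   0.63251608
 -2.27523878]
```

View pics/s1.png

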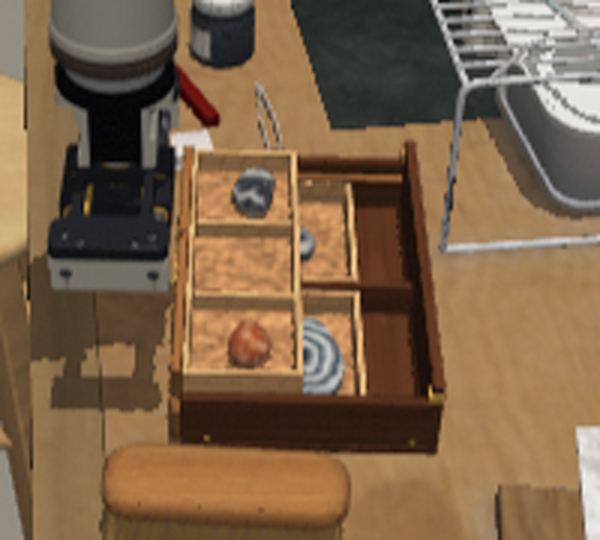

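Call:
jog_arm:
  commands:
    - {"dx": 0.12, "dy": 0, "dz": 0, "ax": 0, "ay": 0, "az": 0, "jaw": -1}
    - {"dx": 0.24, "dy": 0, "dz": 0, "ax": 0, "ay": 0, "az": 0, "jaw": -1}
    - {"dx": 0.32, "dy": 0, "dz": 0, "ax": 0, "ay": 0, "az": 0, "jaw": -1}
    - {"dx": 0.38, "dy": 0, "dz": 0, "ax": 0, "ay": 0, "az": 0, "jaw": -1}
    - {"dx": 0.44, "dy": 0, "dz": 0, "ax": 0, "ay": 0, "az": 0, "jaw": -1}

```text
time_s: 2.9
tcp_pos: [486.7, 28.5, 47.7]
tcp_rot: [0.0, 0.998, -0.062, -0.0]
wrist_force: [-2.5, 1.2, 1.9]
grip_width: 0.007
gripper_force: 1.2
```

Call:
jog_arm:
  commands:
    - {"dx": 0.07, "dy": 0, "dz": 0, "ax": 0, "ay": 0, "az": 0, "jaw": -1}
    - {"dx": 0.14, "dy": 0, "dz": 0, "ax": 0, "ay": 0, "az": 0, "jaw": -1}
    - {"dx": 0.21, "dy": 0, "dz": 0, "ax": 0, "ay": 0, "az": 0, "jaw": -1}
    - {"dx": 0.28, "dy": 0, "dz": 0, "ax": 0, "ay": 0, "az": 0, "jaw": -1}
    - {"dx": 0.35, "dy": 0, "dz": 0, "ax": 0, "ay": 0, "az": 0, "jaw": -1}

```text
time_s: 3.4
tcp_pos: [521.6, 24.2, 47.6]
tcp_rot: [0.0, 0.998, -0.062, -0.0]
wrist_force: [-1.1, 0.2, 0.9]
grip_width: 0.005
gripper_force: 1.2
```

Call:
jog_arm:
  commands:
    - {"dx": 0.06, "dy": 0, "dz": 0, "ax": 0, "ay": 0, "az": 0, "jaw": -1}
    - {"dx": 0.12, "dy": 0, "dz": 0, "ax": 0, "ay": 0, "az": 0, "jaw": -1}
    - {"dx": 0.17, "dy": 0, "dz": 0, "ax": 0, "ay": 0, "az": 0, "jaw": -1}
    - {"dx": 0.21, "dy": 0, "dz": 0, "ax": 0, "ay": 0, "az": 0, "jaw": -1}
    - {"dx": 0.24, "dy": 0, "dz": 0, "ax": 0, "ay": 0, "az": 0, "jaw": -1}

```text
time_s: 3.9
tcp_pos: [545.2, 21.2, 47.6]
tcp_rot: [0.0, 0.998, -0.062, -0.0]
wrist_force: [-2.4, -0.7, -0.8]
grip_width: 0.001
gripper_force: 1.1
```

Call:
jog_arm:
  commands:
    - {"dx": 0.02, "dy": 0, "dz": 0, "ax": 0, "ay": 0, "az": 0, "jaw": -1}
    - {"dx": 0.03, "dy": 0, "dz": 0, "ax": 0, "ay": 0, "az": 0, "jaw": -1}

```text
time_s: 4.1
tcp_pos: [548.0, 20.9, 47.7]
tcp_rot: [0.0, 0.998, -0.062, -0.0]
wrist_force: [-1.6, -0.9, -1.3]
grip_width: 0.006
gripper_force: 1.0
```

Call:
jog_arm:
  commands:
    - {"dx": 0.02, "dy": 0, "dz": 0, "ax": 0, "ay": 0, "az": 0, "jaw": -1}
    - {"dx": 0.03, "dy": 0, "dz": 0, "ax": 0, "ay": 0, "az": 0, "jaw": -1}

```text
time_s: 4.3
tcp_pos: [548.3, 20.9, 47.5]
tcp_rot: [0.001, 0.998, -0.062, -0.002]
wrist_force: [-10.3, 0.2, 6.5]
grip_width: 0.004
gripper_force: 5.3
```

Call:
jog_arm:
  commands:
    - {"dx": 0.02, "dy": 0, "dz": 0, "ax": 0, "ay": 0, "az": 0, "jaw": -1}
    - {"dx": 0.03, "dy": 0, "dz": 0, "ax": 0, "ay": 0, "az": 0, "jaw": -1}

```text
time_s: 4.5
tcp_pos: [548.3, 21.0, 47.0]
tcp_rot: [0.001, 0.998, -0.061, -0.005]
wrist_force: [-17.1, 2.0, 12.4]
grip_width: 0.003
gripper_force: 8.7
```

Call:
jog_arm:
  commands:
    - {"dx": -0.1, "dy": 0, "dz": 0, "ax": 0, "ay": 0, "az": 0, "jaw": -1}
    - {"dx": -0.3, "dy": 0.15, "dz": -0.1, "ax": 0, "ay": 0, "az": 0, "jaw": -1}
    - {"dx": -0.46, "dy": 0.35, "dz": -0.1, "ax": 0, "ay": 0, "az": 0, "jaw": -1}
    - {"dx": -0.46, "dy": 0.53, "dz": -0.1, "ax": 0, "ay": 0, "az": 0, "jaw": -1}
    - {"dx": -0.46, "dy": 0.53, "dz": -0.1, "ax": 0, "ay": 0, "az": 0, "jaw": -1}

```text
time_s: 5.0
tcp_pos: [502.3, -29.5, 58.2]
tcp_rot: [0.001, 0.998, -0.064, 0.001]
wrist_force: [0.1, -1.2, -0.6]
grip_width: 0.007
gripper_force: 0.0
```

```bash
python3 - <<'E'
from h import *
f=grab_frame('side');c=f['pixels'][200:380,240:440];cv2.imwrite('pics/s2.png',cv2.resize(c,None,fx=3,fy=3,interpolation=cv2.INTER_CUBIC))
f=grab_frame('wrist');cv2.imwrite('pics/w2.png',f['pixels'])
o=get_obs();d=o['tcp_pos']-np.array([567.8,25.8,0]);print(d[0]*.9921-d[1]*.1257,d[0]*.1257+d[1]*.9921,d[2],o['joint_pos'])
E
```

```text
-57.59775170714957 -59.961410431979544 58.36652639081653 [ 0.51862187  0.54068154 -0.6356994   2.03275998  0.48403339  0.71554112
 -2.11787858]
```

View pics/s2.png

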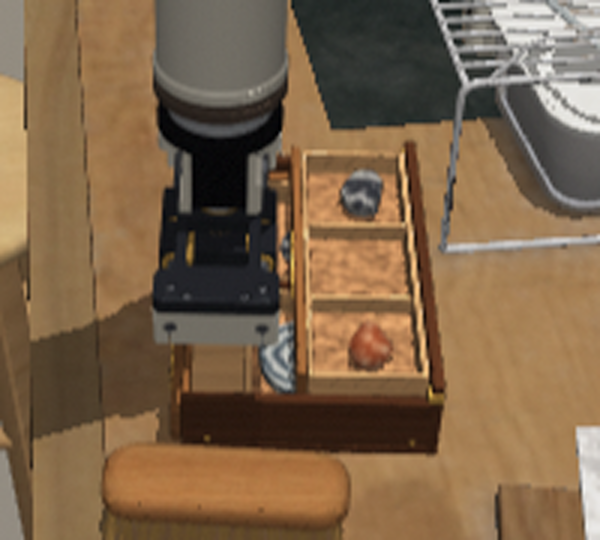

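View pics/w2.png

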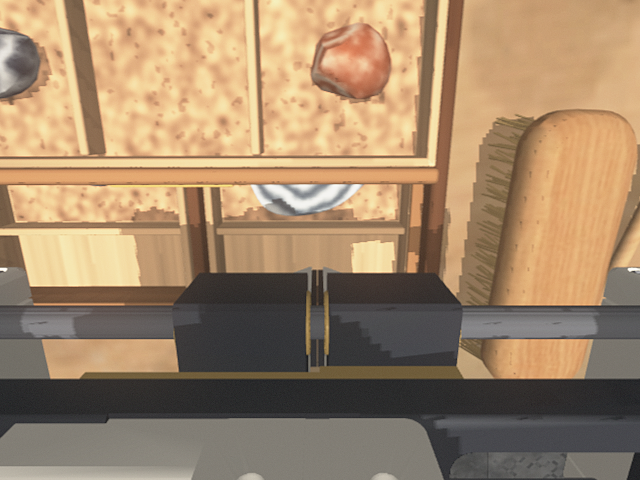

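The till is home, and the closed fingertips sit over the right tray's trough: the tip is at (318,275) in the wrist view, the cross strip at row 230, and the agate is behind it. I'll descend.

Call:
jog_arm:
  commands:
    - {"dx": 0, "dy": 0, "dz": 0.12, "ax": 0, "ay": 0, "az": 0, "jaw": -1}
    - {"dx": 0, "dy": 0, "dz": 0.24, "ax": 0, "ay": 0, "az": 0, "jaw": -1}
    - {"dx": 0, "dy": 0, "dz": 0.36, "ax": 0, "ay": 0, "az": 0, "jaw": -1}
    - {"dx": 0, "dy": 0, "dz": 0.36, "ax": 0, "ay": 0, "az": 0, "jaw": -1}

```text
time_s: 5.5
tcp_pos: [499.9, -25.9, 19.4]
tcp_rot: [-0.0, 0.998, -0.061, -0.002]
wrist_force: [-0.5, 0.0, 0.8]
grip_width: 0.007
gripper_force: 0.0
```

Call:
jog_arm:
  commands:
    - {"dx": -0.04, "dy": 0, "dz": 0, "ax": 0, "ay": 0, "az": 0, "jaw": -1}
    - {"dx": -0.08, "dy": 0, "dz": 0, "ax": 0, "ay": 0, "az": 0, "jaw": -1}
    - {"dx": -0.12, "dy": 0, "dz": 0, "ax": 0, "ay": 0, "az": 0, "jaw": -1}
    - {"dx": -0.15, "dy": 0, "dz": 0, "ax": 0, "ay": 0, "az": 0, "jaw": -1}
    - {"dx": -0.18, "dy": 0, "dz": 0, "ax": 0, "ay": 0, "az": 0, "jaw": -1}

```text
time_s: 6.0
tcp_pos: [484.3, -24.3, 22.2]
tcp_rot: [-0.0, 0.998, -0.062, 0.001]
wrist_force: [2.1, 1.2, 0.8]
grip_width: 0.005
gripper_force: 0.8
```

Call:
jog_arm:
  commands:
    - {"dx": -0.05, "dy": 0, "dz": 0, "ax": 0, "ay": 0, "az": 0, "jaw": -1}
    - {"dx": -0.1, "dy": 0, "dz": 0, "ax": 0, "ay": 0, "az": 0, "jaw": -1}
    - {"dx": -0.15, "dy": 0, "dz": 0, "ax": 0, "ay": 0, "az": 0, "jaw": -1}
    - {"dx": -0.2, "dy": 0, "dz": 0, "ax": 0, "ay": 0, "az": 0, "jaw": -1}
    - {"dx": -0.25, "dy": 0, "dz": 0, "ax": 0, "ay": 0, "az": 0, "jaw": -1}

```text
time_s: 6.5
tcp_pos: [458.6, -21.4, 21.8]
tcp_rot: [0.0, 0.998, -0.062, 0.0]
wrist_force: [1.3, -0.2, 1.0]
grip_width: 0.005
gripper_force: 0.9
```

Call:
jog_arm:
  commands:
    - {"dx": -0.05, "dy": 0, "dz": 0, "ax": 0, "ay": 0, "az": 0, "jaw": -1}
    - {"dx": -0.1, "dy": 0, "dz": 0, "ax": 0, "ay": 0, "az": 0, "jaw": -1}
    - {"dx": -0.15, "dy": 0, "dz": 0, "ax": 0, "ay": 0, "az": 0, "jaw": -1}
    - {"dx": -0.2, "dy": 0, "dz": 0, "ax": 0, "ay": 0, "az": 0, "jaw": -1}
    - {"dx": -0.25, "dy": 0, "dz": 0, "ax": 0, "ay": 0, "az": 0, "jaw": -1}

```text
time_s: 7.0
tcp_pos: [433.8, -18.3, 21.7]
tcp_rot: [0.0, 0.998, -0.062, 0.0]
wrist_force: [1.5, -0.9, 1.4]
grip_width: 0.006
gripper_force: 0.9
```

Call:
jog_arm:
  commands:
    - {"dx": -0.03, "dy": 0, "dz": 0, "ax": 0, "ay": 0, "az": 0, "jaw": -1}
    - {"dx": -0.05, "dy": 0, "dz": 0, "ax": 0, "ay": 0, "az": 0, "jaw": -1}
    - {"dx": -0.07, "dy": 0, "dz": 0, "ax": 0, "ay": 0, "az": 0, "jaw": -1}
    - {"dx": -0.07, "dy": 0, "dz": 0, "ax": 0, "ay": 0, "az": 0, "jaw": -1}

```text
time_s: 7.4
tcp_pos: [431.4, -17.8, 22.5]
tcp_rot: [-0.001, 0.998, -0.062, 0.004]
wrist_force: [10.2, -2.5, -5.9]
grip_width: 0.002
gripper_force: 5.1
```

Call:
jog_arm:
  commands:
    - {"dx": -0.02, "dy": 0, "dz": 0, "ax": 0, "ay": 0, "az": 0, "jaw": -1}
    - {"dx": -0.04, "dy": 0, "dz": 0, "ax": 0, "ay": 0, "az": 0, "jaw": -1}
    - {"dx": -0.04, "dy": 0, "dz": 0, "ax": 0, "ay": 0, "az": 0, "jaw": -1}

```text
time_s: 7.7
tcp_pos: [431.4, -17.5, 23.2]
tcp_rot: [-0.001, 0.998, -0.062, 0.007]
wrist_force: [16.5, -4.9, -11.8]
grip_width: 0.001
gripper_force: 8.8
```

Call:
jog_arm:
  commands:
    - {"dx": 0.1, "dy": 0, "dz": 0, "ax": 0, "ay": 0, "az": 0, "jaw": -1}
    - {"dx": 0.18, "dy": 0, "dz": 0, "ax": 0, "ay": 0, "az": 0, "jaw": -1}
    - {"dx": 0.18, "dy": 0, "dz": 0, "ax": 0, "ay": 0, "az": 0, "jaw": -1}

```text
time_s: 8.0
tcp_pos: [441.3, -19.1, 21.5]
tcp_rot: [-0.0, 0.998, -0.062, -0.0]
wrist_force: [-0.0, 0.3, -0.6]
grip_width: 0.007
gripper_force: 0.0
```

Call:
jog_arm:
  commands:
    - {"dx": 0, "dy": 0, "dz": -0.2, "ax": 0, "ay": 0, "az": 0, "jaw": -1}
    - {"dx": 0, "dy": 0, "dz": -0.5, "ax": 0, "ay": 0, "az": 0, "jaw": -1}
    - {"dx": 0, "dy": 0, "dz": -1, "ax": 0, "ay": 0, "az": 0, "jaw": -1}
    - {"dx": 0, "dy": 0, "dz": -1, "ax": 0, "ay": 0, "az": 0, "jaw": -1}
    - {"dx": 0, "dy": 0, "dz": -1, "ax": 0, "ay": 0, "az": 0, "jaw": -1}

```text
time_s: 8.5
tcp_pos: [440.9, -19.5, 122.3]
tcp_rot: [0.001, 0.998, -0.062, 0.0]
wrist_force: [-0.9, -0.2, -0.3]
grip_width: 0.005
gripper_force: 0.0
```

Call:
jog_arm:
  commands:
    - {"dx": 0, "dy": 0.3, "dz": -0.4, "ax": 0, "ay": 0, "az": 0, "jaw": -1}
    - {"dx": 0, "dy": 0.6, "dz": -0.8, "ax": 0, "ay": 0, "az": 0, "jaw": -1}
    - {"dx": 0, "dy": 1, "dz": -0.8, "ax": 0, "ay": 0, "az": 0, "jaw": -1}
    - {"dx": 0, "dy": 1, "dz": -0.8, "ax": 0, "ay": 0, "az": 0, "jaw": -1}
    - {"dx": 0, "dy": 1, "dz": -0.8, "ax": 0, "ay": 0, "az": 0, "jaw": -1}

```text
time_s: 9.0
tcp_pos: [427.0, -118.8, 200.1]
tcp_rot: [-0.001, 0.998, -0.063, -0.002]
wrist_force: [-0.4, 0.8, 0.5]
grip_width: 0.007
gripper_force: 0.0
```

```bash
python3 - <<'E'
from h import *
f=grab_frame('top');c=f['pixels'][150:280,330:550];cv2.imwrite('pics/t3.png',cv2.resize(c,None,fx=3.6,fy=3.6,interpolation=cv2.INTER_CUBIC))
for nm in('top','side'):
    f=f if nm=='top' else grab_frame('side')
    v,u=np.mgrid[:480,:640]
    c=np.stack([u,v,np.ones_like(u)],-1)@np.linalg.inv(f['camera_matrix']).T*f['range_z'][...,None]
    a=((c-f['t'])@f['R']).reshape(-1,3)-[567.8,25.8,0]
    X=a[:,0]*.9921-a[:,1]*.1257;Y=a[:,0]*.1257+a[:,1]*.9921;Z=a[:,2]
    for y0,z0,z1 in((-60,32,41),(60,32,41),(0,61.8,68)):
        m=(abs(Y-y0)<40)&(Z>z0)&(Z<z1)&(X<30)&(X>-200);h,e=np.histogram(X[m],np.arange(-180,31,3));print(nm,y0,[(int(k),int(n)) for k,n in zip(e,h) if n>4])
cv2.imwrite('pics/s3.png',cv2.resize(f['pixels'][200:380,240:440],None,fx=3,fy=3,interpolation=cv2.INTER_CUBIC))
E
```

```text
top -60 [(-153, 11), (-150, 41), (-147, 36), (-144, 42), (-141, 25), (-30, 6), (-27, 7), (9, 17), (12, 15), (15, 12), (18, 15), (21, 11), (24, 17), (27, 16)]
top 60 [(-87, 33), (-84, 41), (-81, 36), (-78, 38), (-75, 12), (6, 9), (9, 10), (12, 15), (15, 18), (18, 13), (21, 14), (24, 20), (27, 19)]
top 0 [(-6, 36), (-3, 34), (0, 16), (3, 6)]
side -60 [(-153, 19), (-150, 42), (-147, 48), (-144, 39), (-141, 31), (-30, 31), (-27, 16)]
side 60 [(-87, 29), (-84, 29), (-81, 40), (-78, 32), (-75, 5)]
side 0 [(-9, 5), (-6, 41), (-3, 34), (0, 19), (3, 12)]
```

View pics/s3.png

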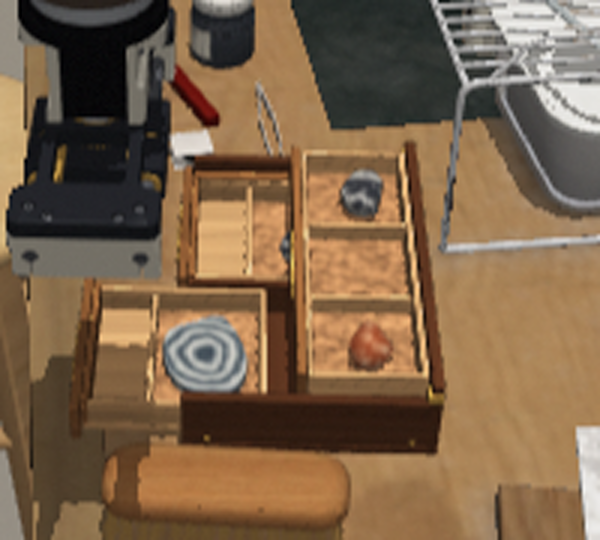

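The picture shows the right tray out, with its front at about (85,360) and the agate flat in its bay at (205,352). The left tray is shut and the till is home. The depth readings put the right tray's front about 65 mm forward of the left's.

```bash
python3 -c "
from rig import *
print(sign_off())"
```

```text
the job is handed in; nothing more can be done
None
```

The job is handed in: the till is home, the right tray with the agate slab is drawn out to its stop, and the left tray is still shut; the hand-in returned no verdict.

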